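Reset the trailing pointer of a peak-pressure gauge to zero

ROBOT

A 6-joint arm with a two-finger parallel gripper is mounted at the origin on the work surface. World frame = base frame: x ahead of the robot, y to its left, z up, the work surface at z = 0. Lengths are in mm, angles in rad, forces in N, time in s.
With the tool pointing down it reaches from about 300 to 850 mm from the base axis. Payload 4.2 kg.
Tool frame: the origin (TCP) lies on the front face of the gripper's body, between the roots of the fingers; the fingertips stand 78 mm ahead of it and the grasp point (between the pads) lies 60 mm ahead of it (grip_depth is the distance from the TCP to the grasp point, in mm); x points along the fingers, y is the direction in which the jaws open and shut, and the axes are right-handed (so a half turn about x gives the same grasp; the last joint's range is limited). The gripper opens to 91 mm and grips with 3 to 60 N. Pads are 32 mm wide; open, the fingers measure 118 mm over their backs; the gripper's body (76 mm by 178 mm) begins 60 mm behind the grasp point.
Start: joints at [-1.326, 0.32, 1.565, -0, 1.257, -0.02], TCP at [150.488, -554.967, 292.276] pointing down, gripper open.
Joint ranges: [-3.11, 3.11], [-0.84, 2.01], [0.21, 2.61], [-1.34, 4.49], [0.05, 2.63], [-2.56, 2.56]. Speed limits (rad/s): [2.57, 2.57, 3.14, 3.14, 3.14, 3.14].

INTERFACE

Orientations are given as a 3x3 rotation matrix whose columns are the frame's x, y, z axes.
In Python, from workcell import * gives the robot as it stands.
- The arm moves only by the shell command python3 -m creep 'ROWS' [FORCE]. ROWS is JSON, a list of rows, each an object with "dp": the shift along the tool's x, y, z in m, a list of three; "rotation": the turn, a rotation vector about the tool's x, y, z in degrees, a list of three; "claw": the finger opening in m, from 0 to 0.0912. A call has exactly 10 rows; each row shifts and turns the commanded pose from where the row before left it, along the tool's axes as they then stand; what a row does not reach is not made up. A row lasts 1/12 s, in which the tool goes at most 41.7 mm and 7.16 degrees, less where a joint would pass 70% of its speed; a pose out of reach is approached as far as the arm can. A call is refused whole if a number of a shift passes 0.0417 or a number of a turn 7.16, either way. A call with a gripper value outside its range is refused whole. The fingers move at their own pace and stop on an object; FORCE is the grip in N (left out, the last holds). Time passes only in rows, so rows that do not move let the fingers close, or fill a call up. It gives the time, the measured TCP pose, the force and the opening at its end, in the units of the state.
- get_obs(): the state, without advancing time (a new reading comes with each control period).
- grab_frame(name): name is "scene" or "top" or "wrist"; returns a dict with "color" (420x560x3 uint8, red, green, blue), "range_z" (420x560 float32, mm along the optical axis (not along the pixel's ray), 0 where there is no reading), "fovy" (degrees; the focal length in pixels is half the picture's height over the tangent of half this angle, whatever the lens; pixels are square), "cx", "cy" (the principal point, pixels), "k1" (the pictures are not rectified: a ray, as slopes to the right and down, at radius r is drawn at 1 + k1 r^2 times it, then the intrinsics apply), "R" (3x3) and "t" (3): a world point X has camera coordinates R X + t. Camera axes: x right, y down, z forward; pixel columns grow to the right and rows downward; lengths in mm; the calibration is good to about 2 mm. A picture is of the moment at which its call begins.
- close_job(): hands the job in, once; it reports no verdict.
The state is a dict: "clock": time; "joint_pos": joint angles; "qvel": joint speeds; "tau": joint torques, N m; "tool_pos": TCP position; "eef_rot": TCP orientation; "contact_force": force on the tool from outside, world axes, zero at the start; "torque": the same for the moment, N m; "gripper_width": finger opening in mm.
Only numpy, scipy, OpenCV 4.12 (cv2) and the standard library are available. Lean on these libraries where they do the work, as an engineer would, in place of code of your own. Each camera call takes 0.05 s, during which the arm holds its last target. There are 200 camera calls.

TASK

Reset the peak-pressure gauge: turn the knob on its glass anticlockwise, as you face the dial, so that the brass finger under the glass pushes the black pointer down the scale until the pointer points at the broad zero bar. Then turn the knob back clockwise by a good eighth of a turn or more, so that the brass finger stands well clear and the pointer is left alone at zero; let go of the knob, and leave the things on the desk around it where they are.

Things in the scene. Friction and masses are not known exactly. Their poses are not given: they have to be found in the camera images.
- dial: White round dial of a steel gauge, 170 mm across, fixed to the desk, tilted back 35 deg from level. Origin: centre of the dial's surface, on the knob's axis, 105 mm above the desk. z: out of the dial along the knob's axis, 35 deg from vertical; x: up the dial; y: to the reader's left. Flat glass over it, outer face at z = 13 mm; the rim (radius 78 to 85 mm) ends at z = 15 mm.
- zero_bar (a point): The zero of the scale: the one broad black bar (6 mm wide, 20 mm long), at the reader's lower left; this point is its middle, 62 mm from the dial's centre, in direction (-0.707, 0.707, 0) of the dial. The other marks are thin ticks 10 deg apart over 270 deg. Readings rise clockwise as seen by the reader.
- knob_grip (a point): Grip point of the round black fluted knob in the middle of the glass: on its axis, at dial z = 37 mm, axes as the dial's. Knob 28 mm across, from dial z = 15 to 50 mm, free room all round. Grip with the fingers along the dial's z axis, closing in any direction across it. It turns about that axis with steady friction of about 0.05 N m and stays where left; it can turn over one full turn.
- knob (a joint): Angle (rad) of the knob and the brass finger it carries under the glass (34 mm long, 4.4 mm wide). 0: finger along the zero bar; grows clockwise. Starts at 2.4 to 3.2, clockwise of the pointer. It turns freely until the finger meets the pin on the pointer, where this value is about 0.14 above the pointer's; turned on anticlockwise it pushes the pointer along; turned back it leaves the pointer standing.
- pointer (a joint): Angle (rad) of the black pointer under the glass (67 mm long, 5 mm wide, thin end, short wide tail, upright steel pin 28 mm from the axis). 0: at the zero bar; grows clockwise. Starts at 0.9 to 1.8; light friction keeps it where left; range -0.6 to 4.9. If pushed too far, the finger must go nearly a whole turn clockwise to push it back from the other side.
- finger_tip (a point): Point on the brass finger under the glass, 33 mm from the axis, at its end.
- pointer_pin (a point): Point on the middle line of the pointer, 33 mm from the axis.
- wrench: Bystander: steel open-ended wrench lying flat, 170 mm long. Origin under its middle, x along it.
- mouse: Bystander: black computer mouse, 105 x 60 x 35 mm. Origin under its middle, x along it.
- penpot: Bystander: open square dark metal pen pot, 75 x 75 x 95 mm, with an eraser and a pen (up to 145 mm high) in it. Origin under its middle.

How it is judged:
By the outcome, as a careful person would: the job done as asked, in the order asked, and still so for the second after the job is handed in, with the robot touching nothing.
It also fails if it takes over 48 s, if anything falls off the work surface, if the arm or the gripper's body presses on something with over 40 N, if the wrist force passes 120 N, or if a joint passes its speed limit or range.

## Working session

There is one attempt and no reset: what is moved stays moved. The work goes in short steps, Python scripts to look and compute and a shell command to move; the robot and the scene stay as the last step left them, time stands still between calls to the robot, and variables do not carry over. Pictures are saved under pics/ and viewed, on a budget of 10 in all, crops included, one or two more only if the job needs it, and the job is handed in when it is done.

```bash
mkdir -p pics; cat > h.py <<'E'
from workcell import *
import numpy as np, cv2
def grab(n,name=None):
    f=grab_frame(n)
    if name: cv2.imwrite('pics/'+name+'.png',f['color'][:,:,::-1])
    h=f['color'].shape[0]; f['f']=h/2/np.tan(np.radians(f['fovy'])/2)
    f['R']=np.array(f['R']);f['t']=np.array(f['t']); return f
def ray(f,u,v):
    d=np.array([(u-f['cx'])/f['f'],(v-f['cy'])/f['f']]);s=d.copy()
    for _ in range(20): s=d/(1+f['k1']*(s@s))
    return np.array([*s,1])
def pt(f,u,v,z=None):
    if z is None: z=np.median(f['range_z'][int(v)-1:int(v)+2,int(u)-1:int(u)+2])
    return f['R'].T@(ray(f,u,v)*z-f['t'])
def onplane(f,u,v,p,n):
    d=f['R'].T@ray(f,u,v); c=-f['R'].T@f['t']
    return c+d*((p-c)@n)/(d@n)
def proj(f,X):
    c=f['R']@X+f['t']; s=c[:2]/c[2]; s=s*(1+f['k1']*(s@s)); return s*f['f']+[f['cx'],f['cy']]
E
python3 - <<'E'
from h import *
a=grab('scene');b=grab('top')
cv2.imwrite('pics/a.png',np.vstack([a['color'],b['color']])[:,:,::-1][:, :])
im=cv2.imread('pics/a.png'); cv2.imwrite('pics/a.png',np.hstack([cv2.resize(im[:420],(400,300)),cv2.resize(im[420:],(400,300))]))
cv2.imwrite('pics/top1.png',b['color'][:,:,::-1])
for f in (a,b): print(f['fovy'],f['k1'],-f['R'].T@f['t'],f['R'][2])
print(get_obs())
E
```

```text
57.486085620571394 -0.014758686489004165 [1375.77683539  -36.27794251  770.70195376] [-0.79824256  0.03248461 -0.60145953]
49.59630670001179 -0.1549999746264062 [ 358.40954057   -4.88317208 1230.23441807] [ 0.15175432  0.01177344 -0.98834812]
{'clock': 0.1, 'joint_pos': array([-1.32597913e+00,  3.20237536e-01,  1.56556332e+00,  4.04815758e-05,
        1.25740926e+00, -1.99923076e-02]), 'qvel': array([ 3.37650930e-05, -1.06670867e-03, -2.99456500e-03,  1.68662479e-03,
       -7.98533457e-04,  1.75609938e-03]), 'tau': array([ 8.12026392e-04, -4.13331950e+01, -2.32509613e+01,  7.29123456e-02,
        4.21752781e-02, -5.68756093e-05]), 'tool_pos': array([ 150.42595017, -554.62972865,  291.49632509]), 'eef_rot': array([[-3.54676282e-04,  2.61713055e-01, -9.65145663e-01],
       [ 1.57856239e-03, -9.65144375e-01, -2.61713286e-01],
       [-9.99998691e-01, -1.61636614e-03, -7.08165672e-05]]), 'contact_force': array([-0.1110736 ,  0.41672254, -0.27871371]), 'torque': array([-0.0065251 , -0.03175219, -0.0215732 ]), 'gripper_width': 91.10337255555042}
```

View pics/a.png

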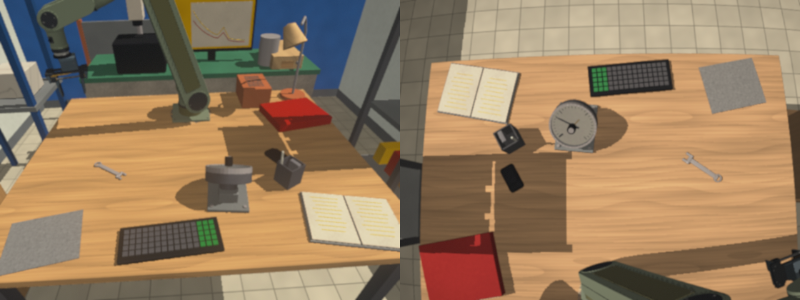

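The left half (scene view) shows the gauge from behind, about (230,180), with its dial facing the robot. The right half (top view) shows the dial at about (573,125), with the pot and mouse to its left. Next I'll enlarge the dial.

```bash
python3 - <<'E'
from h import *
f=grab('top')
c=f['color'][130:220,190:300,::-1]
cv2.imwrite('pics/c1.png',cv2.resize(c,None,fx=6.6,fy=6.6,interpolation=cv2.INTER_CUBIC))
for u,v in [(240,178),(150,195),(157,250),(410,233)]: print(pt(f,u,v).round())
# fit plane to dial patch in known-radius
P=np.array([pt(f,u,v) for u in range(200,285,2) for v in range(140,205,2)])
P=P[(P[:,2]>60)&(P[:,2]<200)]
for _ in range(4):
    c=P.mean(0);n=np.linalg.svd(P-c)[2][2];n*=np.sign(n[2]);d=(P-c)@n;P=P[abs(d)<max(2,1.5*d.std())] 
print(len(P),c,n,np.degrees(np.arccos(n[2])),d.std())
E
```

```text
[607. 117. 150.]
[583. 362.  83.]
[442. 355.  33.]
[ 479. -331.   -1.]
745 [620.54376231 117.75008983 115.55992061] [-0.56671583  0.06238209  0.82154832] 34.75991196892976 0.8633345975883864
```

View pics/c1.png

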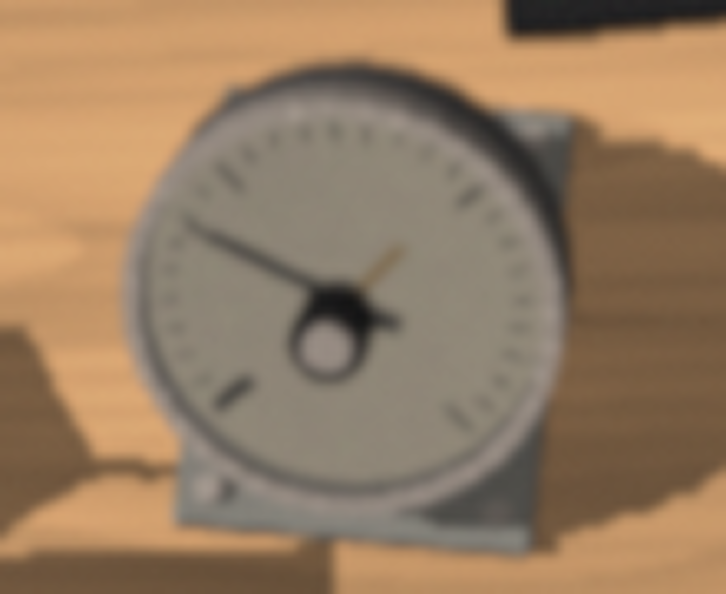

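The crop shows the knob top at about (325,348), zero bar middle at (236,393), pointer tip at (187,222) and brass finger tip at (402,246), all in crop pixels.

```bash
cat >> h.py <<'E'
def frame(D,n):
    z=n/np.linalg.norm(n); x=np.array([0,0,1.])-z[2]*z; x/=np.linalg.norm(x); return np.c_[x,np.cross(z,x),z]
def dang(f,u,v,D,A,h):
    p=A.T@(onplane(f,u,v,D+A[:,2]*h,A[:,2])-D)
    # clockwise seen by reader: zero at (-.707,.707); y is reader's left, x up
    a=np.arctan2(-p[1],p[0]) # clockwise from up
    return p.round(1), (a+np.radians(45+90) )%(2*np.pi)
E
python3 - <<'E'
from h import *
f=grab('top')
px=lambda u,v:(190+u/6.6-.4,130+v/6.6-.4)
for yaw in (np.arctan2(.0624,-.5667),np.pi):
    n=np.array([np.cos(yaw)*.5736,np.sin(yaw)*.5736,.8192])
    K=onplane(f,*px(325,348),np.array([0,0,105+50*.8192]),np.array([0,0,1.]))
    D=K-50*n;A=frame(D,n); print(yaw,K.round(1),D.round(1))
    for nm,p,h in [('bar',(236,393),0),('ptr',(187,222),5),('fin',(402,246),8)]: print(nm,dang(f,*px(*p),D,A,h))
E
```

```text
3.031923287286613 [597.2 120.3 146. ] [625.7 117.2 105. ]
bar (array([-44. ,  42.2,   0. ]), np.float64(6.262985360413579))
ptr (array([27.9, 61.1,  5. ]), np.float64(1.2137188512745485))
fin (array([ 26.5, -22.2,   8. ]), np.float64(3.0529167071037153))
3.141592653589793 [597.2 120.3 146. ] [625.9 120.3 105. ]
bar (array([-39. ,  42.4,   0. ]), np.float64(0.04143216669996619))
ptr (array([34.5, 54.8,  5. ]), np.float64(1.3470899771288016))
fin (array([ 23.7, -26.9,   8. ]), np.float64(3.204798201296376))
```

```bash
cat >> h.py <<'E'
from scipy.spatial.transform import Rotation as Ro
n0=np.array([np.cos(3.045)*.5736,np.sin(3.045)*.5736,.8192]); D0=np.array([597.2,120.3,146.])-50*n0
A0=frame(D0,n0)
def rt(deg=0): # deg about tool x from start grasp
    return np.c_[-A0[:,2],-A0[:,1],-A0[:,0]]@Ro.from_euler('x',deg,degrees=True).as_matrix()
def togo(stand,deg=0,off=(0,0)):
    o=get_obs();R=np.array(o['eef_rot']);p=np.array(o['tool_pos'])
    T=D0+A0@np.array([off[0],off[1],97+stand]); d=R.T@(T-p)
    rv=Ro.from_matrix(R.T@rt(deg)).as_rotvec(degrees=True)
    print('t',round(o['clock'],2),'dp tool m',(d/1000).round(4),'rot',rv.round(2),'tcp',p.round(1),'tgt',T.round(1),'F',np.round(o['contact_force'],1),'w',round(o['gripper_width'],1),'q',np.round(o['joint_pos'],2))
E
python3 -c "
from h import *
togo(110)"
```

```text
t 0.2 dp tool m [ 0.0178 -0.5664 -0.5236] rot [20.04 34.62  6.38] tcp [ 150.5 -554.8  291.7] tgt [507.6 129.  274.6] F [ 1.4 -0.8 -0.8] w 91.2 q [-1.33  0.32  1.57  0.    1.26 -0.02]
```

```bash
python3 -m creep '[{"dp":[0,-0.0283,-0.0262],"rotation":[0,0,0],"claw":0.0912},{"dp":[0,-0.0283,-0.0262],"rotation":[0,0,0],"claw":0.0912},{"dp":[0,-0.0283,-0.0262],"rotation":[0,0,0],"claw":0.0912},{"dp":[0,-0.0283,-0.0262],"rotation":[0,0,0],"claw":0.0912},{"dp":[0,-0.0283,-0.0262],"rotation":[0,0,0],"claw":0.0912},{"dp":[0,-0.0283,-0.0262],"rotation":[0,0,0],"claw":0.0912},{"dp":[0,-0.0283,-0.0262],"rotation":[0,0,0],"claw":0.0912},{"dp":[0,-0.0283,-0.0262],"rotation":[0,0,0],"claw":0.0912},{"dp":[0,-0.0283,-0.0262],"rotation":[0,0,0],"claw":0.0912},{"dp":[0,-0.0283,-0.0262],"rotation":[0,0,0],"claw":0.0912}]' 20
python3 -c "
from h import *
togo(110)"
```

```text
clock: 1.03
tool_pos: [329.6, -211.5, 292.3]
eef_rot: [[0.0, 0.261, -0.965], [-0.0, -0.965, -0.261], [-1.0, 0.0, -0.0]]
contact_force: [0.6, -0.8, -0.2]
gripper_width: 90.9
t 1.03 dp tool m [ 0.0177 -0.2822 -0.2607] rot [20.03 34.59  6.29] tcp [ 329.6 -211.5  292.3] tgt [507.6 129.  274.6] F [ 0.6 -0.8 -0.2] w 90.9 q [-0.6   0.03  1.94  0.    1.18  0.71]
```

```bash
python3 -m creep '[{"dp":[0,-0.0282,-0.0261],"rotation":[0,0,0],"claw":0.0912},{"dp":[0,-0.0282,-0.0261],"rotation":[0,0,0],"claw":0.0912},{"dp":[0,-0.0282,-0.0261],"rotation":[0,0,0],"claw":0.0912},{"dp":[0,-0.0282,-0.0261],"rotation":[0,0,0],"claw":0.0912},{"dp":[0,-0.0282,-0.0261],"rotation":[0,0,0],"claw":0.0912},{"dp":[0,-0.0282,-0.0261],"rotation":[0,0,0],"claw":0.0912},{"dp":[0,-0.0282,-0.0261],"rotation":[0,0,0],"claw":0.0912},{"dp":[0,-0.0282,-0.0261],"rotation":[0,0,0],"claw":0.0912},{"dp":[0,-0.0282,-0.0261],"rotation":[0,0,0],"claw":0.0912},{"dp":[0,-0.0282,-0.0261],"rotation":[0,0,0],"claw":0.0912}]' 20
python3 -m creep '[{"dp":[0,0,0],"rotation":[3.3,5.77,1.05],"claw":0.0912},{"dp":[0,0,0],"rotation":[3.3,5.77,1.05],"claw":0.0912},{"dp":[0,0,0],"rotation":[3.3,5.77,1.05],"claw":0.0912},{"dp":[0,0,0],"rotation":[3.3,5.77,1.05],"claw":0.0912},{"dp":[0,0,0],"rotation":[3.3,5.77,1.05],"claw":0.0912},{"dp":[0,0,0],"rotation":[3.3,5.77,1.05],"claw":0.0912},{"dp":[0,0,0],"rotation":[0,0,0],"claw":0.0912},{"dp":[0,0,0],"rotation":[0,0,0],"claw":0.0912},{"dp":[0,0,0],"rotation":[0,0,0],"claw":0.0912},{"dp":[0,0,0],"rotation":[0,0,0],"claw":0.0912}]' 20
python3 -c "
from h import *
togo(110); f=grab('wrist','w1'); print(proj(f,D0+50*n0),proj(f,D0),-f['R'].T@f['t'])"
```

```text
clock: 1.87
tool_pos: [507.8, 129.2, 292.1]
eef_rot: [[-0.0, 0.262, -0.965], [-0.0, -0.965, -0.262], [-1.0, 0.0, 0.0]]
contact_force: [0.2, -0.8, 1.1]
gripper_width: 91.3
clock: 2.7
tool_pos: [508.6, 126.4, 292.6]
eef_rot: [[0.55, -0.08, -0.831], [-0.051, -0.997, 0.062], [-0.834, 0.008, -0.552]]
contact_force: [0.2, 0.2, 0.8]
gripper_width: 91.3
t 2.7 dp tool m [ 0.0143 -0.0027  0.0109] rot [1.04 1.47 0.12] tcp [508.6 126.4 292.6] tgt [507.6 129.  274.6] F [0.2 0.2 0.8] w 91.3 q [ 0.33  0.07  2.01 -0.44  0.57  2.3 ]
[277.931918   222.77096336] [278.73654043 205.86464007] [515.4392899  125.67014345 406.49999578]
```

View pics/w1.png

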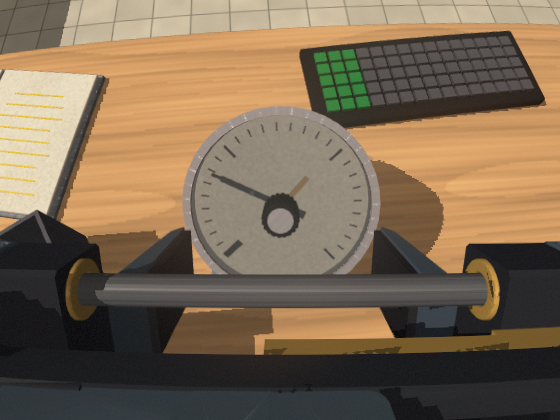

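The wrist view shows the knob top at about (280,220), predicted (278,223), so the model holds within about 2 mm. The pointer tip is at (213,177), the finger tip at (307,179) and the zero bar at (233,248).

```bash
python3 - <<'E'
from h import *
f=grab('wrist'); print(f['f'])
print('knob top', A0.T@(onplane(f,280.5,221,D0+50*n0,n0)-D0))
for nm,p,h in [('bar',(233,248),0),('ptr',(213,177),5),('fin',(307,179),8),('rimL',(184,200),15),('rimR',(379,200),15),('rimT',(281,106),15)]: print(nm,dang(f,*p,D0,A0,h))
togo(0)
E
```

```text
360.14284276418766
knob top [ 1.40611573 -2.03743387 50.00263993]
bar (array([-41.1,  41.5,   0. ]), np.float64(0.005751947207858876))
ptr (array([26. , 56.8,  5. ]), np.float64(1.2142478234571996))
fin (array([ 26.2, -23.9,   8. ]), np.float64(3.095832067799736))
rimL (array([ 7.7, 80.4, 15. ]), np.float64(0.8803919564340754))
rimR (array([ 10.7, -85.2,  15. ]), np.float64(3.8024665213594195))
rimT (array([85.9, -0.8, 15. ]), np.float64(2.365501314786051))
t 2.8 dp tool m [ 0.1242 -0.0026  0.0079] rot [1.02 1.47 0.11] tcp [508.4 126.2 292.4] tgt [570.4 122.9 184.5] F [-0.4  1.7 -0.2] w 91.2 q [ 0.33  0.07  2.01 -0.44  0.57  2.3 ]
```

```bash
python3 -m creep '[{"dp":[0,0,0],"rotation":[1.0,1.5,0.1],"claw":0.0912},{"dp":[0.01,-0.001,0.008],"rotation":[0,0,0],"claw":0.0912},{"dp":[0.01,0,0.002],"rotation":[0,0,0],"claw":0.0912},{"dp":[0.01,0,0],"rotation":[0,0,0],"claw":0.0912},{"dp":[0.01,0,0],"rotation":[0,0,0],"claw":0.0912},{"dp":[0.01,0,0],"rotation":[0,0,0],"claw":0.0912},{"dp":[0.01,0,0],"rotation":[0,0,0],"claw":0.0912},{"dp":[0,0,0],"rotation":[0,0,0],"claw":0.0912},{"dp":[0,0,0],"rotation":[0,0,0],"claw":0.0912},{"dp":[0,0,0],"rotation":[0,0,0],"claw":0.0912}]' 20
python3 -c "
from h import *
togo(0,off=(.8,-1.5))"
```

```text
clock: 3.63
tool_pos: [534.0, 124.8, 237.2]
eef_rot: [[0.571, -0.096, -0.815], [-0.055, -0.995, 0.078], [-0.819, 0.0, -0.574]]
contact_force: [0.2, 0.5, -0.4]
gripper_width: 91.2
t 3.63 dp tool m [ 0.064  -0.0001 -0.0003] rot [ 0.04 -0.04  0.01] tcp [534.  124.8 237.2] tgt [570.9 121.3 185. ] F [ 0.2  0.5 -0.4] w 91.2 q [ 0.32  0.17  2.07 -0.62  0.41  2.5 ]
```

```bash
python3 -m creep '[{"dp":[0.0,0,0],"rotation":[-7,0,0],"claw":0.0912},{"dp":[0.009,0,0],"rotation":[-7,0,0],"claw":0.0912},{"dp":[0.009,0,0],"rotation":[-7,0,0],"claw":0.0912},{"dp":[0.009,0,0],"rotation":[-7,0,0],"claw":0.0912},{"dp":[0.009,0,0],"rotation":[-7,0,0],"claw":0.0912},{"dp":[0.009,0,0],"rotation":[-7,0,0],"claw":0.0912},{"dp":[0.009,0,0],"rotation":[0,0,0],"claw":0.0912},{"dp":[0.009,0,0],"rotation":[0,0,0],"claw":0.0912},{"dp":[0,0,0],"rotation":[0,0,0],"claw":0.0912},{"dp":[0,0,0],"rotation":[0,0,0],"claw":0.0912}]' 20
python3 -c "
from h import *
togo(0,-42,off=(.8,-1.5))"
```

```text
clock: 4.47
tool_pos: [569.8, 121.4, 185.9]
eef_rot: [[0.572, 0.474, -0.67], [-0.055, -0.792, -0.608], [-0.819, 0.384, -0.427]]
contact_force: [0.1, -0.2, -0.4]
gripper_width: 91.0
t 4.47 dp tool m [ 0.0013  0.0002 -0.0003] rot [ 0.04 -0.04 -0.02] tcp [569.8 121.4 185.9] tgt [570.9 121.3 185. ] F [ 0.1 -0.2 -0.4] w 91.0 q [ 0.28  0.28  2.07 -0.81  0.3   1.94]
```

```bash
python3 -m creep '[{"dp":[0.001,0,0],"rotation":[0,0,0],"claw":0.05},{"dp":[0,0,0],"rotation":[0,0,0],"claw":0.035},{"dp":[0,0,0],"rotation":[0,0,0],"claw":0.02},{"dp":[0,0,0],"rotation":[0,0,0],"claw":0.02},{"dp":[0,0,0],"rotation":[0,0,0],"claw":0.02},{"dp":[0,0,0],"rotation":[0,0,0],"claw":0.02},{"dp":[0,0,0],"rotation":[0,0,0],"claw":0.02},{"dp":[0,0,0],"rotation":[0,0,0],"claw":0.02},{"dp":[0,0,0],"rotation":[0,0,0],"claw":0.02},{"dp":[0,0,0],"rotation":[0,0,0],"claw":0.02}]' 20
python3 -c "
from h import *
togo(0,-42,off=(.8,-1.5))"
```

```text
clock: 5.3
tool_pos: [570.4, 121.2, 184.8]
eef_rot: [[0.571, 0.474, -0.67], [-0.055, -0.792, -0.608], [-0.819, 0.384, -0.426]]
contact_force: [1.9, -3.7, 1.6]
gripper_width: 27.5
t 5.3 dp tool m [ 0.0001  0.0002 -0.0004] rot [ 0.04 -0.03 -0.02] tcp [570.4 121.2 184.8] tgt [570.9 121.3 185. ] F [ 1.9 -3.7  1.6] w 27.5 q [ 0.28  0.29  2.07 -0.81  0.3   1.94]
```

```bash
python3 -m creep '[{"dp":[0,0,0],"rotation":[-6,0,0],"claw":0.02},{"dp":[0,0,0],"rotation":[-6,0,0],"claw":0.02},{"dp":[0,0,0],"rotation":[-6,0,0],"claw":0.02},{"dp":[0,0,0],"rotation":[-6,0,0],"claw":0.02},{"dp":[0,0,0],"rotation":[-6,0,0],"claw":0.02},{"dp":[0,0,0],"rotation":[-6,0,0],"claw":0.02},{"dp":[0,0,0],"rotation":[-6,0,0],"claw":0.02},{"dp":[0,0,0],"rotation":[-6,0,0],"claw":0.02},{"dp":[0,0,0],"rotation":[-6,0,0],"claw":0.02},{"dp":[0,0,0],"rotation":[-6,0,0],"claw":0.02}]' 20
python3 -m creep '[{"dp":[0,0,0],"rotation":[-6,0,0],"claw":0.02},{"dp":[0,0,0],"rotation":[-6,0,0],"claw":0.02},{"dp":[0,0,0],"rotation":[-6,0,0],"claw":0.02},{"dp":[0,0,0],"rotation":[-6,0,0],"claw":0.02},{"dp":[0,0,0],"rotation":[-6,0,0],"claw":0.02},{"dp":[0,0,0],"rotation":[-6,0,0],"claw":0.02},{"dp":[0,0,0],"rotation":[-6,0,0],"claw":0.02},{"dp":[0,0,0],"rotation":[-6,0,0],"claw":0.02},{"dp":[0,0,0],"rotation":[-6,0,0],"claw":0.02},{"dp":[0,0,0],"rotation":[-6,0,0],"claw":0.02}]' 20
python3 - <<'E'
from h import *
togo(0,-162,off=(.8,-1.5))
a=grab('top')['color'][130:220,190:300,::-1]; w=grab('wrist'); b=w['color'][:,:,::-1]
cv2.imwrite('pics/d1.png',np.hstack([cv2.resize(a,(360,294),interpolation=cv2.INTER_CUBIC),cv2.resize(b,(392,294))]))
cv2.imwrite('pics/w2.png',b)
E
```

```text
clock: 6.13
tool_pos: [571.2, 120.8, 185.4]
eef_rot: [[0.572, 0.816, 0.079], [-0.056, 0.135, -0.989], [-0.818, 0.562, 0.123]]
contact_force: [3.5, -2.6, -0.0]
gripper_width: 27.3
clock: 6.97
tool_pos: [571.9, 121.3, 185.9]
eef_rot: [[0.574, 0.339, 0.746], [-0.055, 0.924, -0.378], [-0.817, 0.176, 0.549]]
contact_force: [5.6, -0.7, -0.2]
gripper_width: 27.4
t 6.97 dp tool m [ 0.0001 -0.0005 -0.0013] rot [ 0.31  0.17 -0.1 ] tcp [571.9 121.3 185.9] tgt [570.9 121.3 185. ] F [ 5.6 -0.7 -0.2] w 27.4 q [ 0.28  0.29  2.07 -0.81  0.3  -0.16]
```

View pics/d1.png

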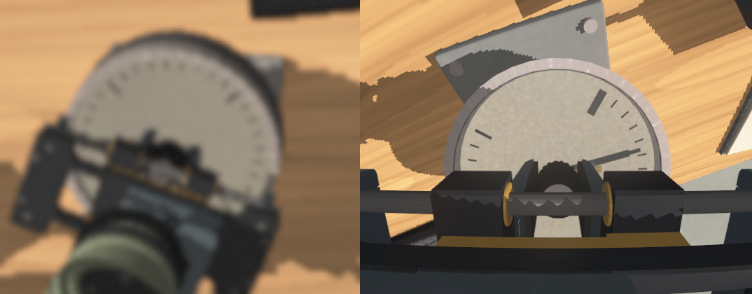

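The right half (wrist view) shows the zero bar at about (597,102) and the pointer tip at about (640,152), so the pointer has moved and still has some way to go. Next I'll measure both angles.

```bash
python3 - <<'E'
from h import *
w=grab('wrist')
for nm,(u,v),h in [('bar',(597,102),0),('tip',(640,151.5),5),('mid',(610,158.5),5)]: print(nm,dang(w,(u-360)/.7,v/.7,D0+A0@[.8,-1.5,0],A0,h))
cv2.imwrite('pics/w3.png',cv2.resize(w['color'][90:300,240:470,::-1],None,fx=2.8,fy=2.8,interpolation=cv2.INTER_CUBIC))
E
```

```text
bar (array([-43.1,  44.3,   0. ]), np.float64(0.01333917667573914))
tip (array([ 2. , 64.9,  5. ]), np.float64(0.8164261718027217))
mid (array([ 0.3, 41.6,  5. ]), np.float64(0.7917611149311614))
```

View pics/w3.png

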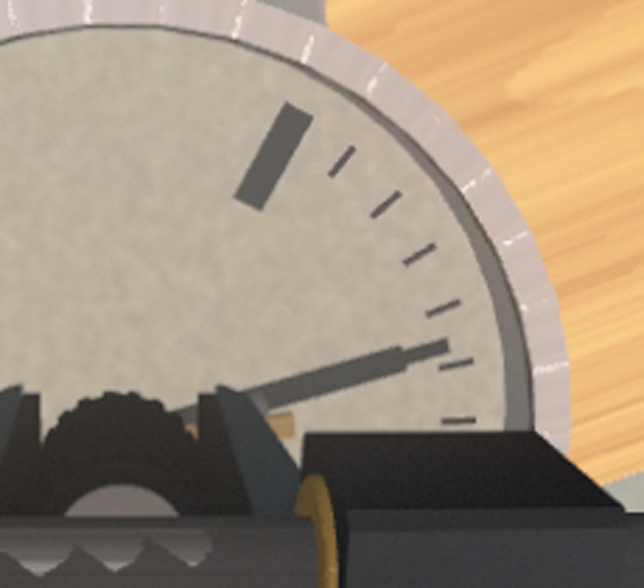

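The enlarged crop shows the pointer tip between the 40° and 50° ticks, with the brass finger just behind it. I'll turn 40° more and then trim.

```bash
python3 -m creep '[{"dp":[0,0,0],"rotation":[-6,0,0],"claw":0.02},{"dp":[0,0,0],"rotation":[-6,0,0],"claw":0.02},{"dp":[0,0,0],"rotation":[-6,0,0],"claw":0.02},{"dp":[0,0,0],"rotation":[-6,0,0],"claw":0.02},{"dp":[0,0,0],"rotation":[-6,0,0],"claw":0.02},{"dp":[0,0,0],"rotation":[-5,0,0],"claw":0.02},{"dp":[0,0,0],"rotation":[-3,0,0],"claw":0.02},{"dp":[0,0,0],"rotation":[-2,0,0],"claw":0.02},{"dp":[0,0,0],"rotation":[0,0,0],"claw":0.02},{"dp":[0,0,0],"rotation":[0,0,0],"claw":0.02}]' 20
python3 - <<'E'
from h import *
togo(0,-202,off=(.8,-1.5))
w=grab('wrist'); print(proj(w,D0+A0@[-44,44,0]))
cv2.imwrite('pics/w4.png',w['color'][:,:,::-1])
E
```

```text
clock: 7.95
tool_pos: [572.0, 122.0, 185.9]
eef_rot: [[0.574, -0.217, 0.789], [-0.053, 0.952, 0.301], [-0.817, -0.215, 0.535]]
contact_force: [4.9, 0.9, -0.5]
gripper_width: 27.6
t 7.95 dp tool m [ 0.0001 -0.0001 -0.0016] rot [ 0.06  0.26 -0.04] tcp [572.  122.  185.9] tgt [570.9 121.3 185. ] F [ 4.9  0.9 -0.5] w 27.6 q [ 0.28  0.29  2.07 -0.81  0.3  -0.85]
[392.16985425 202.81447037]
```

View pics/w4.png

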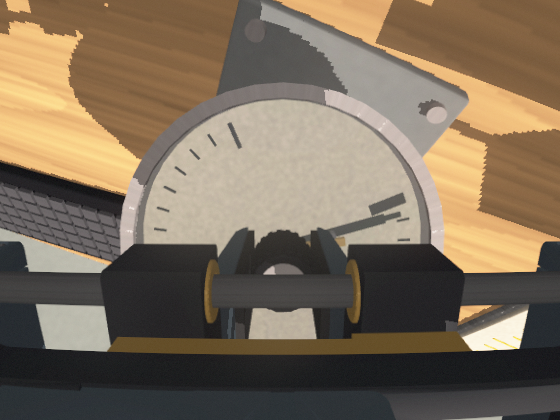

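The wrist view shows the zero bar centre at (387,205) and the pointer tip at about (400,215), so the pointer is just clockwise of the bar.

```bash
python3 - <<'E'
from h import *
w=grab('wrist')
c=w['color'][170:260,300:430,::-1]
cv2.imwrite('pics/w5.png',cv2.resize(c,None,fx=6,fy=6,interpolation=cv2.INTER_CUBIC))
for off in ([.8,-1.5,0],[2,-2,0]):
  for nm,(u,v),h in [('bar',(387,205),0),('tip',(400,215),5),('mid',(365,225),5)]: print(nm,dang(w,u,v,D0+A0@off,A0,h))
E
```

```text
bar (array([-42.6,  43.4,   0. ]), np.float64(0.008944441185955831))
tip (array([-40.9,  50.5,   5. ]), np.float64(0.10429124167991644))
mid (array([-28.9,  35.4,   5. ]), np.float64(0.10130560844622405))
bar (array([-43.8,  43.9,  -0. ]), np.float64(0.0007941212298430145))
tip (array([-42.1,  51. ,   5. ]), np.float64(0.09495373497676995))
mid (array([-30.1,  35.9,   5. ]), np.float64(0.08819628226822207))
```

View pics/w5.png

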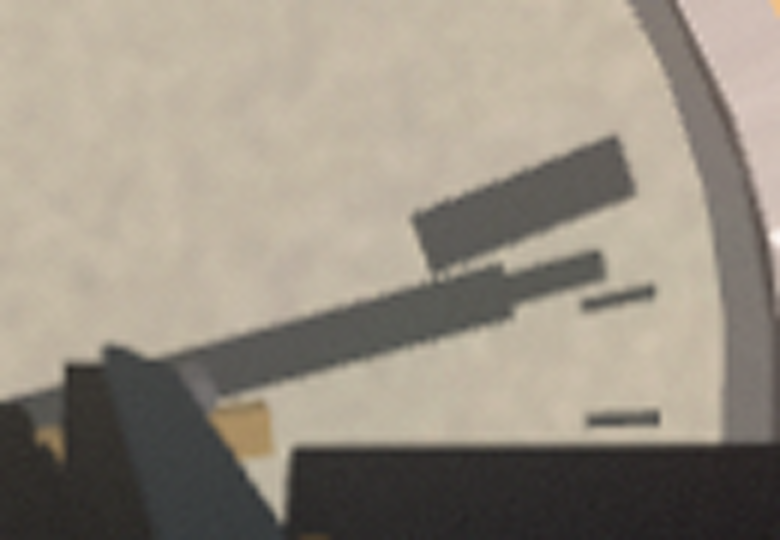

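The crop shows the pointer's centre line running from (300,347) through (508,292) to its tip at (603,263), just below the bar, whose middle is (525,204). Next I'll check how much the assumed pointer height matters.

```bash
python3 - <<'E'
from h import *
w=grab('wrist')
q=lambda u,v:(300+u/6-.4,170+v/6-.4)
D=D0+A0@[1.5,-1.8,0]
print(dang(w,*q(525,204),D,A0,0), 'inner/outer', dang(w,*q(425,242),D,A0,0)[1],dang(w,*q(627,167),D,A0,0)[1])
for h in (2,4,6,8,10): print(h,[dang(w,*q(*p),D,A0,h)[1].round(3) for p in((603,263),(508,292),(300,347))],dang(w,*q(603,263),D,A0,h)[0])
E
```

```text
(array([-44.1,  43.4,  -0. ]), np.float64(6.275809978487349)) inner/outer 6.2702936475107265 6.2821769936592275
2 [np.float64(0.103), np.float64(0.104), np.float64(0.09)] [-42.   51.7   2. ]
4 [np.float64(0.092), np.float64(0.092), np.float64(0.072)] [-42.3  50.9   4. ]
6 [np.float64(0.081), np.float64(0.079), np.float64(0.053)] [-42.5  50.    6. ]
8 [np.float64(0.07), np.float64(0.066), np.float64(0.034)] [-42.8  49.2   8. ]
10 [np.float64(0.058), np.float64(0.053), np.float64(0.015)] [-43.   48.3  10. ]
```

```bash
python3 -m creep '[{"dp":[0,0,0],"rotation":[-2,0,0],"claw":0.02},{"dp":[0,0,0],"rotation":[-2,0,0],"claw":0.02},{"dp":[0,0,0],"rotation":[-1.5,0,0],"claw":0.02},{"dp":[0,0,0],"rotation":[0,0,0],"claw":0.02},{"dp":[0,0,0],"rotation":[0,0,0],"claw":0.02},{"dp":[0,0,0],"rotation":[0,0,0],"claw":0.02},{"dp":[0,0,0],"rotation":[0,0,0],"claw":0.02},{"dp":[0,0,0],"rotation":[0,0,0],"claw":0.02},{"dp":[0,0,0],"rotation":[0,0,0],"claw":0.02},{"dp":[0,0,0],"rotation":[0,0,0],"claw":0.02}]' 20
python3 - <<'E'
from h import *
togo(0,-207.5,off=(.8,-1.5))
w=grab('wrist')
cv2.imwrite('pics/w6.png',cv2.resize(w['color'][170:260,300:430,::-1],None,fx=6,fy=6,interpolation=cv2.INTER_CUBIC))
E
```

```text
clock: 8.93
tool_pos: [572.0, 122.1, 185.9]
eef_rot: [[0.574, -0.292, 0.765], [-0.053, 0.919, 0.391], [-0.817, -0.265, 0.512]]
contact_force: [4.7, 1.2, 0.2]
gripper_width: 27.9
t 8.93 dp tool m [ 0.0001 -0.0001 -0.0017] rot [ 0.06  0.27 -0.03] tcp [572.  122.1 185.9] tgt [570.9 121.3 185. ] F [4.7 1.2 0.2] w 27.9 q [ 0.28  0.29  2.07 -0.81  0.3  -0.95]
```

View pics/w6.png

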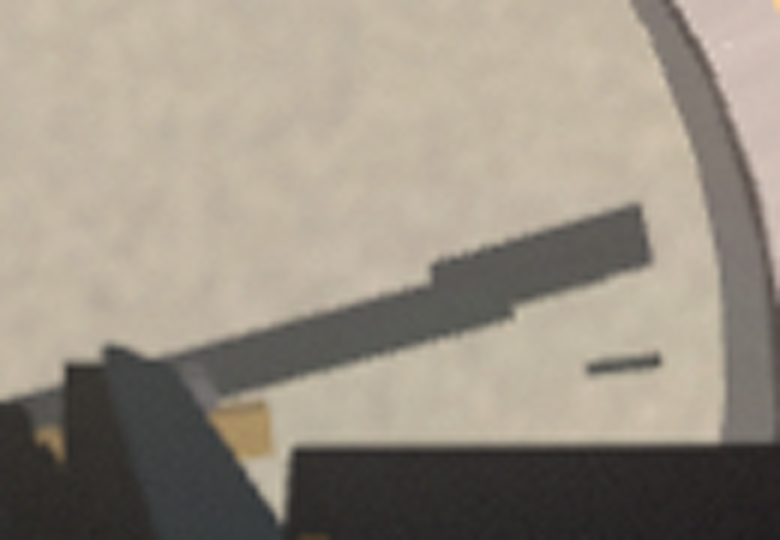

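The crop shows the pointer tip (603,263) now overlapping the bar, whose middle is about (542,263). The pointer's line passes slightly below that middle, and I'll correct for parallax.

```bash
python3 - <<'E'
from h import *
w=grab('wrist')
q=lambda u,v:(300+u/6-.4,170+v/6-.4)
D=D0+A0@[1.5,-1.8,0]; g=lambda p,h:(dang(w,*q(*p),D,A0,h)[1]+np.pi)%(2*np.pi)-np.pi
print('bar',[round(g(p,0),3) for p in((542,263),(438,293),(645,234))])
for h in (2,3,4,5,6): print(h,[round(g(p,h),3) for p in((603,263),(508,292),(300,347))])
E
```

```text
bar [np.float64(-0.008), np.float64(-0.012), np.float64(-0.004)]
2 [np.float64(0.007), np.float64(0.008), np.float64(-0.005)]
3 [np.float64(0.002), np.float64(0.002), np.float64(-0.014)]
4 [np.float64(-0.004), np.float64(-0.004), np.float64(-0.024)]
5 [np.float64(-0.009), np.float64(-0.01), np.float64(-0.033)]
6 [np.float64(-0.015), np.float64(-0.017), np.float64(-0.042)]
```

The pointer is within about 0.01 rad of the bar. Now I'll turn back clockwise by 70° and release.

```bash
python3 -m creep '[{"dp":[0,0,0],"rotation":[7,0,0],"claw":0.02},{"dp":[0,0,0],"rotation":[7,0,0],"claw":0.02},{"dp":[0,0,0],"rotation":[7,0,0],"claw":0.02},{"dp":[0,0,0],"rotation":[7,0,0],"claw":0.02},{"dp":[0,0,0],"rotation":[7,0,0],"claw":0.02},{"dp":[0,0,0],"rotation":[7,0,0],"claw":0.02},{"dp":[0,0,0],"rotation":[7,0,0],"claw":0.02},{"dp":[0,0,0],"rotation":[7,0,0],"claw":0.02},{"dp":[0,0,0],"rotation":[7,0,0],"claw":0.02},{"dp":[0,0,0],"rotation":[7,0,0],"claw":0.02}]' 20
python3 -m creep '[{"dp":[0,0,0],"rotation":[0,0,0],"claw":0.02},{"dp":[0,0,0],"rotation":[0,0,0],"claw":0.02},{"dp":[0,0,0],"rotation":[0,0,0],"claw":0.08},{"dp":[0,0,0],"rotation":[0,0,0],"claw":0.08},{"dp":[0,0,0],"rotation":[0,0,0],"claw":0.08},{"dp":[0,0,0],"rotation":[0,0,0],"claw":0.08},{"dp":[0,0,0],"rotation":[0,0,0],"claw":0.08},{"dp":[0,0,0],"rotation":[0,0,0],"claw":0.08},{"dp":[0,0,0],"rotation":[0,0,0],"claw":0.08},{"dp":[0,0,0],"rotation":[0,0,0],"claw":0.08}]' 20
```

```text
clock: 9.87
tool_pos: [571.7, 121.0, 185.7]
eef_rot: [[0.573, 0.624, 0.532], [-0.056, 0.677, -0.734], [-0.818, 0.391, 0.423]]
contact_force: [5.1, -2.2, -0.4]
gripper_width: 27.8
clock: 10.7
tool_pos: [570.3, 121.3, 184.7]
eef_rot: [[0.571, 0.621, 0.536], [-0.055, 0.681, -0.73], [-0.819, 0.388, 0.423]]
contact_force: [0.8, 0.2, -0.7]
gripper_width: 77.6
```

Now back off along the axis and look.

```bash
python3 -m creep '[{"dp":[-0.012,0,0],"rotation":[0,0,0],"claw":0.08},{"dp":[-0.012,0,0],"rotation":[0,0,0],"claw":0.08},{"dp":[-0.012,0,0],"rotation":[0,0,0],"claw":0.08},{"dp":[-0.012,0,0],"rotation":[0,0,0],"claw":0.08},{"dp":[-0.012,0,0],"rotation":[0,0,0],"claw":0.08},{"dp":[-0.012,0,0],"rotation":[0,0,0],"claw":0.08},{"dp":[-0.012,0,0],"rotation":[0,0,0],"claw":0.08},{"dp":[-0.012,0,0],"rotation":[0,0,0],"claw":0.08},{"dp":[-0.012,0,0],"rotation":[0,0,0],"claw":0.08},{"dp":[0,0,0],"rotation":[0,0,0],"claw":0.08}]' 20
python3 - <<'E'
from h import *
togo(108,-138)
w=grab('wrist');t=grab('top')
print(proj(w,D0+A0@[1.5,-1.8,50]),proj(w,D0+A0@[-43,43,0]))
a=cv2.resize(w['color'][:,:,::-1],None,fx=1.4,fy=1.4,interpolation=cv2.INTER_CUBIC)
cv2.imwrite('pics/w7.png',a)
E
```

```text
clock: 11.53
tool_pos: [508.4, 127.6, 275.5]
eef_rot: [[0.574, 0.62, 0.535], [-0.054, 0.681, -0.73], [-0.817, 0.391, 0.424]]
contact_force: [0.4, -0.6, -0.3]
gripper_width: 80.4
t 11.53 dp tool m [ 0.0022  0.0001 -0.0019] rot [-0.49  0.1  -0.23] tcp [508.4 127.6 275.5] tgt [508.7 128.9 273. ] F [ 0.4 -0.6 -0.3] w 80.4 q [ 0.34  0.08  2.05 -0.54  0.5   0.02]
[281.98392568 218.94747419] [285.29954248 127.30400937]
```

View pics/w7.png

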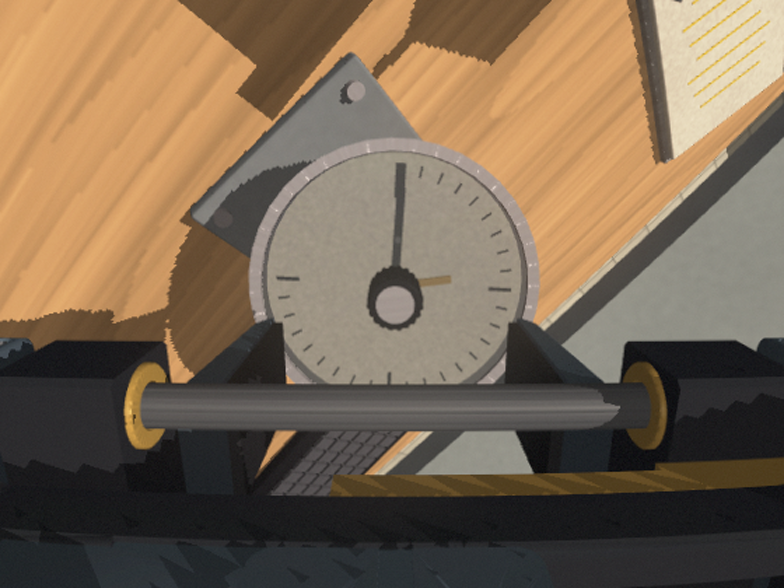

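The pointer lies along the zero bar at (401,180) to (397,240). The brass finger stands about 80° clockwise, near (440,281), and the gripper is clear of the knob. I'll hand the job in.

```bash
python3 -c "
from h import *
close_job(); print(get_obs()['clock'])"
```

```text
the job is handed in; nothing more can be done
the job is handed in; nothing more can be done
```

The gauge is reset, and I handed the job in at about 11.6 s of the 48 s allowed; `close_job()` gives no verdict.

**What I did:** I gripped the knob along the dial's axis and turned it about 165° anticlockwise, in steps checked with the wrist camera. That pushed the pointer down to the zero bar. I then turned the knob back about 70° clockwise, let go and withdrew about 108 mm along the axis.

**Last checks:**
- **Pointer:** before I turned the knob back, it measured within about 0.01 rad of the bar's centre line, with a parallax uncertainty of about 0.01 rad. The last wrist picture shows it still lying along the bar.
- **Brass finger:** it stands about 80° clockwise of the pointer, well clear.
- **Forces:** the readings I took showed 6 N or less at the wrist, and about zero after release.
- **Things on the desk:** I kept well away from the pot, mouse and wrench, but took no final measurement of where they are.

The two cameras disagreed by about 2 mm on the knob's centre. I used a value between them, and no check failed.

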